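Fetch the boxed-in H block from the furniture rack

ROBOT

A 6-joint arm with a two-finger parallel gripper is mounted at the origin on a cart in front of the work surface, level with it; the furniture and walls round the work are solid. World frame = base frame: x ahead of the robot, y to its left, z up, the work surface at z = 0. Lengths are in mm, angles in degrees, forces in N, time in s.
With the tool pointing down it reaches from about 300 to 850 mm from the base axis. Payload 4.2 kg.
Tool frame: the origin (TCP) lies at the very end of the fingers, on their centre line; the grasp point (between the pads) lies 19 mm behind it; x points along the fingers, z is the direction in which the jaws open and shut, and the axes are right-handed (so a half turn about x gives the same grasp; the last joint's range is limited). The gripper opens to 91 mm and grips with 3 to 60 N. Pads are 32 mm wide; open, the fingers measure 118 mm over their backs; the gripper's body (76 mm by 178 mm) begins 60 mm behind the grasp point.
Start: joints at [-1.146, 18.312, 89.639, -0, 72.044, -1.146], TCP at [575.016, 0, 213.976] pointing down, gripper open.
Joint ranges: [-177.97, 177.97], [-48.28, 115.42], [12.27, 149.76], [-77.06, 257.06], [2.81, 150.46], [-146.56, 146.56]. Speed limits (degrees/s): [147.25, 147.25, 180, 180, 180, 180].

INTERFACE

Orientations are given as [roll, pitch, yaw] about the fixed x, y, z axes, in that order (R = Rz(yaw) Ry(pitch) Rx(roll)).
In Python, from workcell import state, grab_frame, camera_info, env, search_frame, place_of gives the robot as it stands.
- The arm moves only by the tool drive_tool, never from a script. Its argument "plan" is a list of rows, each a list of 7 numbers: the turn, a rotation vector about the world's x, y, z in degrees, then the shift along the world's x, y, z in mm, then the finger opening in mm, from 0 to 91.2. In form: [[wx, wy, wz, dx, dy, dz, jaw], ...]. A call has 1 to 10 rows; each row is the pose to reach, as a shift and turn from the pose measured when the call began; what a row does not reach only later rows make up. A row lasts 1/8 s, in which the tool goes at most 62.5 mm and 10.7 degrees, less where a joint would pass 70% of its speed; a pose out of reach is approached as far as the arm can. A call with a gripper value outside its range is refused whole. The fingers move at their own pace and stop on an object; "grip_force" is the grip in N (left out, the last holds). Time passes only in rows, so rows that repeat a pose let the fingers close. It gives the time, the measured TCP pose, the force and the opening at its end, in the units of the state.
- state(): the state, without advancing time (a new reading comes with each control period).
- grab_frame(name): name is "scene" or "side" or "wrist"; returns the picture (480x640x3 uint8, red, green, blue); there is no depth.
- camera_info(name): a dict with "intrinsics" (3x3 intrinsics, pixels), "k1" (the pictures are not rectified: a ray, as slopes to the right and down, at radius r is drawn at 1 + k1 r^2 times it, then the intrinsics apply), "origin" and "orientation" of the camera in the world; the wrist camera has in their place "hand_eye" (4x4, takes a point from camera to tool coordinates, whose origin is the TCP and whose axes are the tool frame's). Camera axes: x right, y down, z forward; pixel columns grow to the right and rows downward; lengths in mm; the calibration is good to about 2 mm. A picture is of the moment at which its call begins: read the wrist's pose just before it. camera_info takes no time and is no camera call.
- env.job_done(): hands the job in, once; it reports no verdict.
Trained networks look in the newest picture that a camera, given by its name, has taken for a name from the list of things; names that differ only in an ending like _2 or _b are one class to them, and where a whole thing is asked for, a point or a joint stands for the part that bears it (a point fixed in the world has none). Each returns a list of dicts, best first, with "p" (0 to 1); they miss things now and then, are a little off and sometimes report something else, mostly with a low value. They report only what shows in the picture. A call takes as long as a camera call. They do not tell look-alikes from the thing itself.
- search_frame(camera, label): "rect" ([left, top, right, bottom] as shares, 0 to 1, of the picture: columns of its width, rows of its height, round what is visible of it).
- place_of(camera, label): "location" ([column, row] as shares, 0 to 1, of the picture: columns of its width, rows of its height: a listed point, or the origin of a listed thing).
The state is a dict: "time_s": time; "qpos": joint angles; "qvel": joint speeds; "effort": joint torques, N m; "ee_pos": TCP position; "ee_rot": TCP orientation; "force": force on the tool from outside, world axes, zero at the start; "torque": the same for the moment, N m; "gripper_width": finger opening in mm.
Only numpy, scipy, OpenCV 4.12 (cv2) and the standard library are available. Lean on these libraries where they do the work, as an engineer would, in place of code of your own. Each camera call takes 0.05 s, during which the arm holds its last target. There are 200 camera calls.

TASK

The large H-ended metal block in the grey rack is boxed in by the wooden strip and the iron quoin, so clear both of these onto the grey board first. Then fetch the H block, set it in the middle of the small steel galley, lying flat and square with it, and put the wooden strip and the dark iron quoin back in the rack, each lying in the spot and direction it came from. Leave the U-shaped piece and the brass block alone.

Things in the scene. Friction and masses are not known exactly. Their poses are not given: they have to be found in the camera images.
- wood_strip_mid (a point): Plain wooden furniture strip, 60 x 24 x 18 mm, 0.04 kg, loose. The point is its centre, 9 mm above its underside; x along its 60 mm length, y across its 24 mm width (grip here), z up. It starts in one end bay of the rack, on either side of the H block, lying about lengthwise in the rack.
- iron_quoin_mid (a point): Dark iron quoin, a smooth nearly black block, 44 x 20 x 18 mm, 0.07 kg, loose. The point is its centre, 9 mm above its underside; x along its 44 mm length, y across its 20 mm width (grip here), z up. It starts in the other end bay of the rack, lying about lengthwise in the rack.
- h_block_mid (a point): Blue-grey metal furniture block with H ends, 50 (x) x 82 (y) x 26 (z) mm, 0.22 kg, loose; the largest piece in the rack, in its middle bay, across the rack. The point is its centre, 13 mm above its underside. Its web between the two 4 mm end flanges is 50 mm wide in x and spans 8 to 22 mm above the underside; grip it there across x. In the rack the strip and the iron quoin lie only about 4 to 16 mm from its two grip faces, so there is no room for fingers until both are gone.
- rack: Open grey-painted wooden trough, fixed during a run, 240 (x) x 110 (y) mm outside, walls 8 mm thick with tops 22 mm above the table; the floor inside is 6 mm above the table and 224 x 94 mm. The origin is the centre of its underside on the table; x along its length, z up. Two thin inlaid lines across the floor at x = -27.5 and +27.5 mm mark off the middle bay; the end bays are centred about 61 mm from the origin.
- board: Flat grey laminate clearing board, fixed during a run, 150 (x) x 124 (y) x 10 mm, no rim, thin dark lines along its two long edges. The origin is the centre of its underside on the table; z up, its top 10 mm up. It lies to the left or the right of the rack.
- small_galley: Small shallow pale steel tray with a low rim all round and a dark rivet in each corner of its floor, fixed during a run, 124 (x) x 112 (y) mm outside, rim 4 mm thick and 12 mm high; the floor inside is 5 mm above the table and 116 (x) x 104 (y) mm, so the H block's 82 mm length goes along y. The origin is the centre of its underside on the table; z up. It lies on the other side of the rack from the board.
- u_piece: Bystander: blue-grey U-shaped metal piece, 52 x 36 x 34 mm, loose on the table to the left of the rack's far end; the origin is the centre of its underside. Not to be moved.
- brass_block: Bystander: plain brass block, 54 x 18 x 22 mm, loose on the table to the right of the rack's far end; the origin is the centre of its underside. Not to be moved.
Things that resemble listed ones, but are neither listed nor needed, are in the scene too. Of the things that look like the part that bears h_block_mid, the largest one is meant.

How it is judged (in metres and radians):
On the way, in this order (a step that is already met when the one before it is completed fails the run):
1. the wooden strip and the iron quoin both rest on the grey board, released (x of wood_strip_mid in the frame of board between -0.075 and 0.075 m and y of wood_strip_mid in the frame of board between -0.062 and 0.062 m and z of each of wood_strip_mid, iron_quoin_mid in the frame of board below 0.03 m and linear speed of each of wood_strip, iron_quoin below 0.03 m/s and contact force between the fingers and wood_strip below 0.1 N and x of iron_quoin_mid in the frame of board between -0.075 and 0.075 m and y of iron_quoin_mid in the frame of board between -0.062 and 0.062 m and contact force between the fingers and iron_quoin below 0.1 N), for 0.2 s.
2. the H block rests in the middle of the small steel galley, released (x of h_block_mid in the frame of small_galley between -0.015 and 0.015 m and y of h_block_mid in the frame of small_galley between -0.015 and 0.015 m and z of h_block_mid in the frame of small_galley below 0.024 m and angle between h_block_mid's own z axis and vertical below 0.12 rad and angle between the x axis of h_block_mid and the x axis of small_galley, either way round below 0.25 rad and linear speed of h_block below 0.03 m/s and contact force between the fingers and h_block below 0.1 N), for 0.2 s.
At the end, for the whole second after the job is handed in: The H block lies flat and released in the small galley, its centre within 15 mm of the galley's in x and y and within 0.25 rad of square; the wooden strip and the iron quoin lie flat, released, each within 15 mm of where it started in the rack and within 0.3 rad of the rack's length; all at rest (all of step 2 and distance of each of wood_strip_mid, iron_quoin_mid from where it was at the start of the episode below 0.015 m and angle between each of wood_strip_mid, iron_quoin_mid's own z axis and vertical below 0.15 rad and angle between the x axis of each of wood_strip_mid, iron_quoin_mid and the x axis of rack, either way round below 0.3 rad and linear speed of each of wood_strip, iron_quoin below 0.03 m/s and contact force between the fingers and wood_strip below 0.1 N and contact force between the fingers and iron_quoin below 0.1 N); the robot touches nothing.
It fails at once if the U-shaped piece or the brass block is moved by more than 20 mm (distance of any of u_piece, brass_block from where it was at the start of the episode above 0.02 m).
It also fails if it takes over 120 s, if anything falls off the work surface, if the arm or the gripper's body presses on something with over 40 N, if the wrist force passes 120 N, or if a joint passes its speed limit or range.

## Working session

There is one attempt and no reset: what is moved stays moved. The work goes in short steps, Python scripts to look and compute and a tool call to move; the robot and the scene stay as the last step left them, time stands still between calls to the robot, and variables do not carry over. Pictures are saved under pics/ and viewed, about 12 in all and at most 16, crops included, and the job is handed in when it is done.

Besides the shell and the picture viewer there is one more tool, called by a JSON object that holds its "fn" and its "kwargs". drive_tool: Moves the arm, as the interface text tells. Its arguments: {"type":"object","properties":{"plan":{"type":"array"},"grip_force":{"type":"number"}},"required":["plan"]}

```bash
mkdir -p pics; ls; cat > h.py <<'E'
import numpy as np, cv2, json
from scipy.spatial.transform import Rotation as R
from workcell import state, grab_frame, camera_info, env, search_frame, place_of
def cam(name, st=None):
    c=camera_info(name); K=np.array(c["intrinsics"]); k1=c["k1"]
    if "hand_eye" in c:
        st=st or state(); T=np.eye(4); T[:3,:3]=R.from_euler('xyz',st["ee_rot"],degrees=True).as_matrix(); T[:3,3]=st["ee_pos"]
        T=T@np.array(c["hand_eye"])
    else:
        T=np.eye(4); o=np.array(c["orientation"],float)
        T[:3,:3]=o if o.shape==(3,3) else R.from_euler('xyz',o,degrees=True).as_matrix(); T[:3,3]=c["origin"]
    return K,k1,T
def to_plane(C,uv,z):
    K,k1,T=C; uv=np.atleast_2d(np.array(uv,float)); d=(uv-[K[0,2],K[1,2]])/[K[0,0],K[1,1]]
    s=d.copy()
    for _ in range(30): s=d/(1+k1*(s**2).sum(1,keepdims=True))
    r=np.c_[s,np.ones(len(s))]@T[:3,:3].T
    return T[:3,3]+r*((z-T[2,3])/r[:,2])[:,None]
def project(C,P):
    K,k1,T=C; p=(np.atleast_2d(P)-T[:3,3])@T[:3,:3]; s=p[:,:2]/p[:,2:]
    s=s*(1+k1*(s**2).sum(1,keepdims=True)); return s*[K[0,0],K[1,1]]+[K[0,2],K[1,2]]
E
python3 - <<'E'
from h import *
print(state())
for n in ("scene","side","wrist"): print(n,camera_info(n))
for n in ("scene","wrist"):
    st=state(); im=grab_frame(n); cv2.imwrite(f"pics/{n}0.png",im[...,::-1])
    C=cam(n,st)
    for l,z in dict(wood_strip_mid=15,iron_quoin_mid=15,h_block_mid=19,rack=0,board=0,small_galley=0,u_piece=0,brass_block=0).items():
        for r in place_of(n,l)[:3]:
            uv=np.array(r["location"])*[640,480]; print(n,l,round(r["p"],2),uv.round(),to_plane(C,uv,z)[0].round(1))
E
```

```text
pics
{'time_s': 0.0, 'qpos': array([-1.14823167e+00,  1.83521180e+01,  8.97070990e+01, -2.85004558e-04,
        7.20430943e+01, -1.14627695e+00]), 'qvel': array([-0.06410757,  0.08383511,  0.00605209,  0.0572911 , -0.03329471,
       -0.02974195]), 'effort': array([-5.01459035e-04, -4.12465632e+01, -2.31973493e+01,  7.28826877e-02,
        4.58198413e-02, -1.41870069e-04]), 'ee_pos': array([ 5.74492633e+02, -1.38959634e-02,  2.13110803e+02]), 'ee_rot': array([179.00546661,  89.89768834, 179.0036    ]), 'force': array([-0.52860347,  0.04038398,  0.30844888]), 'torque': array([ 0.06242957, -0.00450121, -0.02004634]), 'gripper_width': 91.07891898711493}
scene {'intrinsics': array([[514.02977084,   0.        , 321.1879323 ],
       [  0.        , 514.02977084, 240.3215387 ],
       [  0.        ,   0.        ,   1.        ]]), 'k1': -0.05849231983163891, 'origin': array([  24.2220854 , -540.73888735,  901.7359077 ]), 'orientation': array([-1.38250214e+02, -1.26330405e-01, -4.69378952e+01])}
side {'intrinsics': array([[598.51873343,   0.        , 311.15362148],
       [  0.        , 598.5
[... 1090 characters left out ...]
k 0.79 [316. 262.] [558.5 -28.1   0. ]
scene board 0.83 [405. 346.] [ 520.8 -307.2    0. ]
scene small_galley 0.81 [215. 222.] [480.7 238.7   0. ]
scene small_galley 0.67 [410. 280.] [ 661.3 -215.3    0. ]
scene u_piece 0.73 [290. 195.] [672.7 170.4  -0. ]
scene u_piece 0.59 [333. 241.] [630.9 -13.4   0. ]
scene brass_block 0.67 [408. 281.] [ 657.2 -214.1    0. ]
wrist wood_strip_mid 0.81 [249. 260.] [497.9 -43.7  15. ]
wrist iron_quoin_mid 0.77 [375. 240.] [619.7 -23.   15. ]
wrist h_block_mid 0.94 [310. 242.] [557.5 -23.8  19. ]
wrist h_block_mid 0.85 [265. 366.] [ 508.6 -159.6   19. ]
wrist h_block_mid 0.77 [276.  91.] [530.  111.4  19. ]
wrist u_piece 0.95 [443.  17.] [674.9 174.    0. ]
```

View pics/scene0.png

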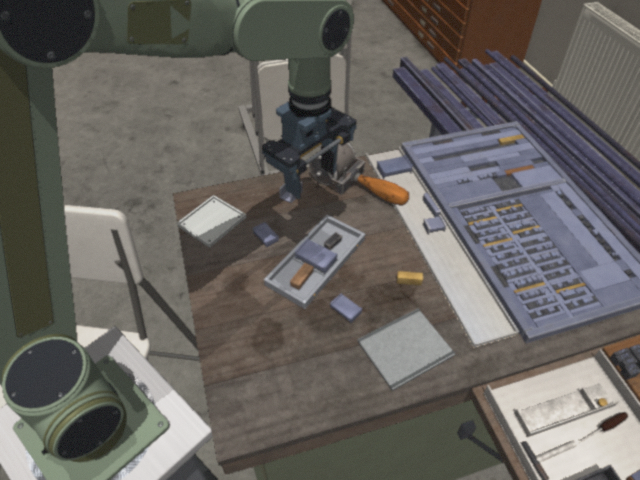

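View pics/wrist0.png

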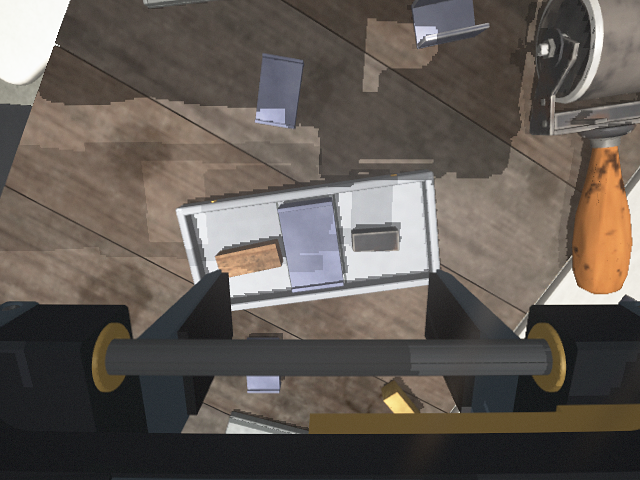

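The wrist picture shows the rack from above: wood strip at (249,260), H block at (310,243), dark quoin at (375,239).

- **H block:** look-alikes are the smaller blocks at (279,90) and (264,365), and the U piece at (445,20). I choose the largest one, in the middle bay.
- **Galley:** the pale tray at scene (213,220).
- **Board:** scene (405,347).

Next I fit box models to the masks and check the result in one crop.

```bash
cat >> h.py <<'E'
from scipy.optimize import minimize
def box(p,l,w,z0,z1):
    x,y,a=p; c,s=np.cos(a),np.sin(a)
    P=np.array([(i*l/2,j*w/2) for i,j in ((1,1),(-1,1),(-1,-1),(1,-1))])@np.array([[c,s],[-s,c]])+[x,y]
    return np.vstack([np.c_[P,np.full(4,z)] for z in (z0,z1)])
def fit(C,mask,p0,l,w,z0,z1):
    def cost(q):
        h=cv2.convexHull((project(C,box((q[0],q[1],q[2]/50),l,w,z0,z1))*16).astype(np.int32))
        m=np.zeros(mask.shape,np.uint8); cv2.fillPoly(m,[h],1,shift=4)
        return 1-(m&mask).sum()/max(1,(m|mask).sum())
    best=min((minimize(cost,[p0[0],p0[1],p0[2]*50],method='Nelder-Mead',options=dict(initial_simplex=np.array([p0[0],p0[1],p0[2]*50])+s*np.array([[0,0,0],[8,0,0],[0,8,0],[0,0,8]]))) for s in (1,-1)),key=lambda r:r.fun)
    return np.array([best.x[0],best.x[1],best.x[2]/50]),best.fun
def biggest(m,near):
    n,lab,st,ce=cv2.connectedComponentsWithStats(m.astype(np.uint8))
    k=min((i for i in range(1,n) if st[i,4]>80),key=lambda i:np.hypot(*(ce[i]-near)))
    m=(lab==k).astype(np.uint8); c,_=cv2.findContours(m,0,2); o=np.zeros_like(m); cv2.fillPoly(o,[cv2.convexHull(np.vstack(c))],1); return o
def draw(im,C,p,l,w,z0,z1,col):
    u=(project(C,box(p,l,w,z0,z1))).round().astype(int)
    for k in (u[:4],u[4:]): cv2.polylines(im,[k],True,col,1)
def quad_rack(): pass
E
cat > m1.py <<'E'
from h import *
im=cv2.imread("pics/wrist0.png"); C=cam("wrist"); hsv=cv2.cvtColor(im,cv2.COLOR_BGR2HSV); H,S,V=cv2.split(hsv)
roi=np.zeros(H.shape,bool); roi[170:312,175:445]=True
print(hsv[260,249],hsv[238,375],hsv[243,310],hsv[220,240])
wm=biggest((H<20)&(S>90)&roi,(249,260))
qm=biggest((V<110)&roi&(np.indices(H.shape)[1]>346)&(np.indices(H.shape)[1]<425),(375,240))
hm=biggest((H>110)&(H<130)&(S>45)&roi,(310,243))
out=im.copy()
for n,m,p0,d in (("wood",wm,(498,-44,.1),(60,24,6,24)),("quoin",qm,(620,-23,.1),(44,20,6,24)),("H",hm,(557,-24,.1),(50,82,6,32))):
    p,f=fit(C,m,p0,*d); print(n,p[:2].round(1),np.degrees(p[2]).round(1),round(f,3),m.sum()); draw(out,C,p,*d,(0,255,0))
r=out[160:320,165:455]; cv2.imwrite("pics/rack1.png",cv2.resize(r,None,fx=2.7,fy=2.7,interpolation=cv2.INTER_NEAREST))
E
python3 m1.py
```

```text
[ 13  97 195] [150   2 106] [115  37 173] [110   7 213]Traceback (most recent call last):
  File "m1.py", line 7, in <module>
    hm=biggest((H>110)&(H<130)&(S>45)&roi,(310,243))
  File "h.py", line 36, in biggest
    k=min((i for i in range(1,n) if st[i,4]>80),key=lambda i:np.hypot(*(ce[i]-near)))
ValueError: min() iterable argument is empty
```

```bash
sed -i 's/S>45)&roi/S>27)\&roi/; s/H<20)&(S>90)/H<20)\&(S>70)/' m1.py
sed -i 's/^r=out/rm=biggest((S<45)\&(V>120)\&(H>90)\&roi,(310,240)); p,f=fit(C,rm,(558,-27,.13),240,110,0,22); print("rack",p,f); draw(out,C,p,240,110,0,22,(0,0,255))\nr=out/' m1.py; python3 m1.py
```

```text
[ 13  97 195] [150   2 106] [115  37 173] [110   7 213]
wood [496.  -44.5] 15.2 0.216 1484
quoin [620. -23.] 8.0 0.468 653
H [559.  -26.5] 8.0 0.021 4889
rack [ 5.58678055e+02 -2.70877201e+01  1.40235768e-01] 0.14071197855817474
```

View pics/rack1.png

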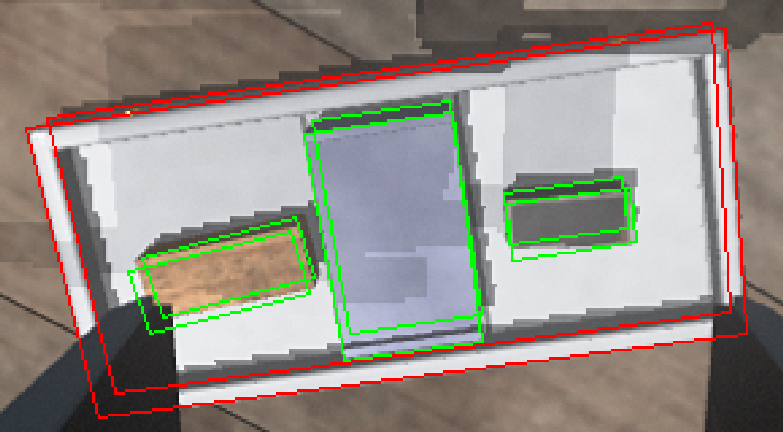

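The fits are poor because a finger and shadows get in the way, so I'll shift the view a little to clear the finger.

{"fn": "drive_tool", "kwargs": {"plan": [[0,0,0,-15,-55,0,91],[0,0,0,-15,-55,0,91],[0,0,0,-15,-55,0,91],[0,0,0,-15,-55,0,91]]}}

```text
time_s: 1.4
ee_pos: [560.3, -54.2, 214.0]
ee_rot: [45.8, 90.0, 45.9]
force: [0.2, -0.1, -0.0]
gripper_width: 91.2
```

```bash
cat > m2.py <<'E'
from h import *
st=state(); print(st["ee_pos"].round(1),st["ee_rot"].round(1)); im=grab_frame("wrist")[...,::-1].copy(); cv2.imwrite("pics/w2.png",im); C=cam("wrist",st)
for l,z in (("wood_strip_mid",15),("iron_quoin_mid",15),("h_block_mid",19),("rack",0)):
    for r in place_of("wrist",l)[:2]:
        uv=np.array(r["location"])*[640,480]; print(l,round(r["p"],2),uv.round(),to_plane(C,uv,z)[0].round(1))
    for r in search_frame("wrist",l)[:1]: print("   rect",(np.array(r["rect"])*[640,480,640,480]).round())
r=im[80:280,180:480]; cv2.imwrite("pics/rack2.png",cv2.resize(r,None,fx=2.6,fy=2.6,interpolation=cv2.INTER_CUBIC))
E
python3 m2.py
```

```text
[560.3 -54.2 214. ] [45.8 90.  45.9]
wood_strip_mid 0.66 [263. 202.] [499.3 -40.3  15. ]
   rect [225. 186. 295. 221.]
iron_quoin_mid 0.63 [392. 181.] [618.9 -21.1  15. ]
   rect [367. 169. 418. 193.]
h_block_mid 0.96 [274. 319.] [ 505.5 -159.2   19. ]
h_block_mid 0.94 [296.  25.] [533.7 109.2  19. ]
   rect [250. 291. 293. 337.]
   rect [186. 107. 460. 264.]
```

View pics/rack2.png

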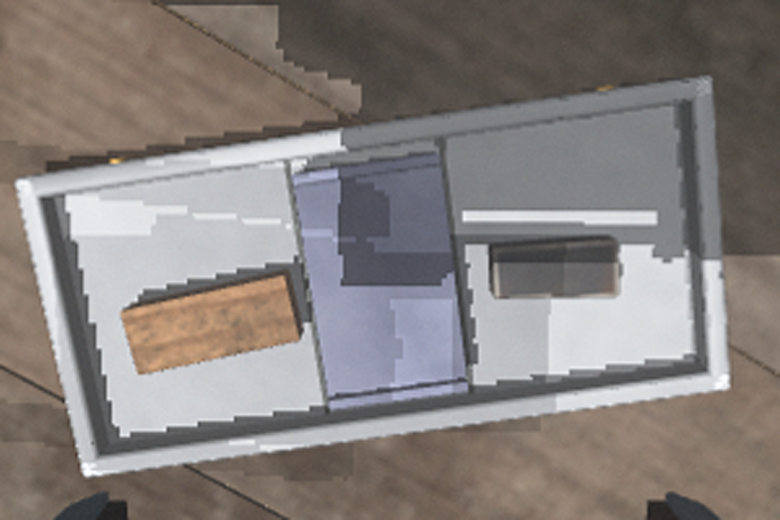

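The crop shows all three pieces clearly: wood strip on the left, H block in the middle, dark quoin on the right, all clear of the fingers. I'll compute poses from the corner pixels of their top faces.

```bash
cat > m3.py <<'E'
from h import *
C=cam("wrist"); print(C[2][:3,3])
def q(name,pts,z):
    P=to_plane(C,np.array(pts,float)/2.6+[180,80]-[0.3,0.3],z)[:,:2]; c=P.mean(0)
    u=(P[1]-P[0]+P[2]-P[3])/2; v=(P[0]-P[3]+P[1]-P[2])/2
    print(name,c.round(1),"len",np.linalg.norm(u).round(1),"wid",np.linalg.norm(v).round(1),"yaw",np.degrees(np.arctan2(u[1],u[0])).round(1),np.degrees(np.arctan2(-v[0],v[1])).round(1)); return c,u
w,_=q("wood",[(123,310),(288,274),(301,342),(142,374)],24)
k,_=q("quoin",[(491,242),(617,236),(620,297),(495,298)],24)
r,u=q("rack",[(17,180),(711,77),(728,385),(87,475)],22)
u/=np.linalg.norm(u); v=np.array([-u[1],u[0]])
for n,p in(("wood",w),("quoin",k)): print(n,"in rack",((p-r)@u).round(1),((p-r)@v).round(1))
S=cam("scene")
for l in ("small_galley","board","brass_block","u_piece"):
    print(l,[(np.array(x["rect"])*[640,480,640,480]).round(1).tolist() for x in search_frame("scene",l)[:2]])
im=cv2.imread("pics/scene0.png")
cv2.imwrite("pics/bg.png",np.hstack([cv2.resize(im[170:270,160:280],None,fx=3.3,fy=4,interpolation=cv2.INTER_CUBIC),cv2.resize(im[295:395,345:465],None,fx=3.3,fy=4,interpolation=cv2.INTER_CUBIC)]))
E
python3 m3.py
```

```text
[559.94604301  23.86875822 384.4418159 ]
wood [499.1 -42. ] len 58.9 wid 24.0 yaw 11.8 11.1
quoin [618.9 -22. ] len 43.6 wid 20.4 yaw 1.7 6.0
rack [558.7 -28.2] len 236.6 wid 107.1 yaw 8.2 8.3
wood in rack -61.0 -5.2
quoin in rack 60.4 -2.5
small_galley []
board [[357.2, 309.5, 453.9, 390.6]]
brass_block [[396.1, 271.6, 421.5, 285.6]]
u_piece [[280.6, 186.8, 292.0, 202.4]]
```

View pics/bg.png

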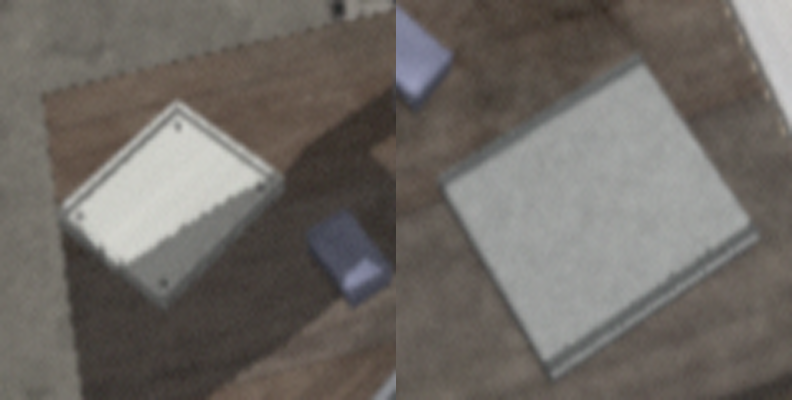

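```bash
python3 - <<'E'
from h import *
C=cam("scene")
for n,pts,o,z in (("board",[(44,180),(244,55),(361,235),(156,378)],(345,295),10),("galley",[(60,208),(178,100),(285,182),(165,305)],(160,170),12)):
    P=to_plane(C,np.array(pts)/[3.3,4.0]+o-0.4,z)[:,:2]; print(n,P.round(0).tolist(),P.mean(0).round(1))
    for i in range(2):
        u=(P[(i+1)%4]-P[i]+P[(i+2)%4]-P[(i+3)%4])/2; print(np.linalg.norm(u).round(1),np.degrees(np.arctan2(u[1],u[0])).round(1))
E
```

```text
board [[464.0, -233.0], [607.0, -277.0], [568.0, -391.0], [426.0, -347.0]] [ 516.3 -311.8]
149.2 -17.0
120.5 -108.5
galley [[414.0, 293.0], [533.0, 304.0], [541.0, 189.0], [417.0, 176.0]] [476.2 240.6]
121.8 5.8
116.2 -87.1
```

The board is near (516,-312) with yaw about -17°, and the galley near (476,241) with yaw about 5°. Now I go to the wood strip at (499,-42), yaw 11.4°.

{"fn": "drive_tool", "kwargs": {"plan": [[0,0,-78.5,-61,12,-60,46],[0,0,-78.5,-61,12,-130,46],[0,0,-78.5,-61,12,-130,46],[0,0,-78.5,-61,12,-130,46],[0,0,-78.5,-61,12,-130,46],[0,0,-78.5,-61,12,-130,46],[0,0,-78.5,-61,12,-130,46],[0,0,-78.5,-61,12,-130,46],[0,0,-78.5,-61,12,-130,46],[0,0,-78.5,-61,12,-130,46]], "grip_force": 15}}

```text
time_s: 3.3
ee_pos: [499.0, -43.0, 84.0]
ee_rot: [20.6, 90.0, -57.8]
force: [0.5, -0.6, 0.1]
gripper_width: 45.7
```

```bash
cat > look.py <<'E'
import sys
from h import *
st=state(); M=R.from_euler('xyz',st["ee_rot"],degrees=True).as_matrix(); print(st["time_s"],st["ee_pos"].round(1),"jaw",M[:,2].round(3),np.degrees(np.arctan2(M[1,2],M[0,2])).round(1),"x",M[:,0].round(3),"w",round(st["gripper_width"],1))
im=grab_frame("wrist")[...,::-1].copy(); cv2.imwrite(f"pics/{sys.argv[1]}.png",im); C=cam("wrist",st)
for a in sys.argv[2:]:
    l,z=a.split(":"); z=float(z)
    for r in place_of("wrist",l)[:3]:
        uv=np.array(r["location"])*[640,480]; print(l,round(r["p"],2),uv.round(),to_plane(C,uv,z)[0].round(1))
E
python3 look.py w3 wood_strip_mid:15 iron_quoin_mid:15
```

```text
3.3 [499. -43.  84.] jaw [ 0.2  -0.98  0.  ] -78.5 x [ 0. -0. -1.] w 45.7
wood_strip_mid 0.8 [324. 261.] [497.1 -40.2  15. ]
wood_strip_mid 0.26 [336.  47.] [620.1 -22.   15. ]
iron_quoin_mid 0.86 [335.  49.] [619. -22.  15.]
```

View pics/w3.png

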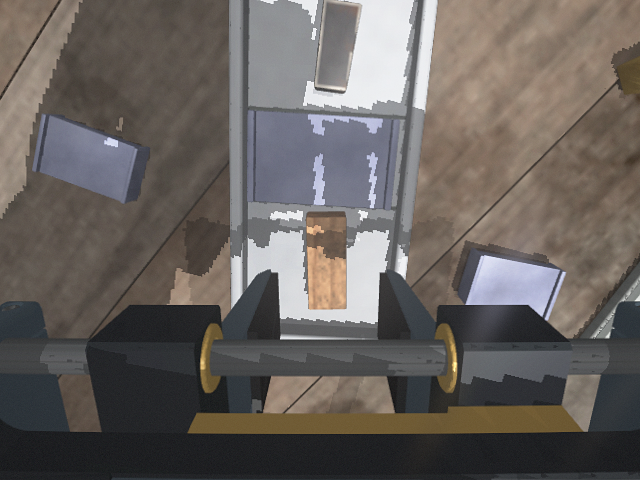

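The strip is centred between the fingers at (326,260) and lines up with the jaw. I descend and grip.

{"fn": "drive_tool", "kwargs": {"plan": [[0,0,0,0,1.5,-35,46],[0,0,0,0,1.5,-60,46],[0,0,0,0,1.5,-73,46],[0,0,0,0,1.5,-73,46],[0,0,0,0,1.5,-73,20],[0,0,0,0,1.5,-73,20],[0,0,0,0,1.5,-73,20],[0,0,0,0,1.5,-73,20]], "grip_force": 15}}

```text
time_s: 4.45
ee_pos: [499.6, -41.6, 11.8]
ee_rot: [68.0, 89.9, -10.4]
force: [-0.0, -0.1, 5.1]
gripper_width: 24.2
```

{"fn": "drive_tool", "kwargs": {"plan": [[0,0,0,0,0,30,20],[0,0,0,0,0,70,20],[0,0,0,-4,-50,70,20],[0,0,0,-8,-110,70,20],[0,0,0,-12,-170,70,20],[0,0,0,-15,-220,70,20],[0,0,0,-17.6,-255,70,20],[0,0,0,-17.6,-259.6,70,20],[0,0,0,-17.6,-259.6,70,20]]}}

```text
time_s: 5.58
ee_pos: [481.6, -300.6, 81.4]
ee_rot: [122.3, 89.9, 43.8]
force: [-0.4, -0.4, -0.1]
gripper_width: 24.0
```

```bash
python3 look.py w4 wood_strip_mid:90
```

```text
5.575 [ 481.6 -300.6   81.4] jaw [ 0.199 -0.98  -0.001] -78.5 x [ 0.001  0.001 -1.   ] w 24.0
wood_strip_mid 0.72 [328. 311.] [ 482.4 -299.8   90. ]
```

View pics/w4.png

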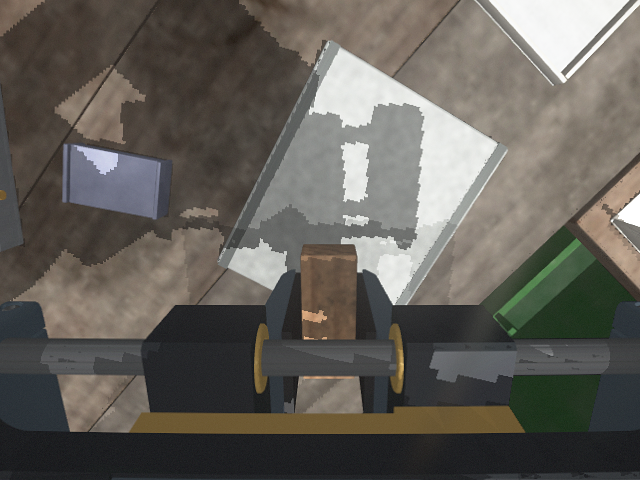

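```bash
python3 - <<'E'
from h import *
print(to_plane(cam("wrist"),[(219,262),(330,42),(506,148)],10).round(1))
E
```

```text
[[ 465.  -231.2   10. ]
 [ 605.3 -275.    10. ]
 [ 570.2 -389.2   10. ]]
```

{"fn": "drive_tool", "kwargs": {"plan": [[0,0,0,0,0,-35,20],[0,0,0,0,0,-58,20],[0,0,0,0,0,-65.5,20],[0,0,0,0,0,-65.5,20],[0,0,0,0,0,-65.5,46],[0,0,0,0,0,-65.5,46],[0,0,0,0,0,-65.5,46],[0,0,0,0,0,-20,46],[0,0,0,0,0,10,46],[0,0,0,0,0,10,46]]}}

```text
time_s: 6.92
ee_pos: [483.4, -300.9, 94.2]
ee_rot: [54.4, 89.6, -24.0]
force: [0.4, 0.3, 0.6]
gripper_width: 45.9
```

{"fn": "drive_tool", "kwargs": {"plan": [[0,0,-6.5,22,45,0,46],[0,0,-6.5,48,100,0,46],[0,0,-6.5,75,155,0,46],[0,0,-6.5,102,210,0,46],[0,0,-6.5,125,258,0,46],[0,0,-6.5,135.5,279,-10,42],[0,0,-6.5,135.5,279,-10,42],[0,0,-6.5,135.5,279,-10,42]]}}

```text
time_s: 7.92
ee_pos: [617.9, -23.2, 83.3]
ee_rot: [36.2, 89.7, -48.8]
force: [0.6, -0.7, 0.6]
gripper_width: 42.2
```

```bash
python3 look.py w5 iron_quoin_mid:15; python3 -c "
import cv2; cv2.imwrite('pics/w5c.png',cv2.resize(cv2.imread('pics/w5.png')[180:320,220:440],None,fx=3,fy=3))"
```

```text
7.925 [617.9 -23.2  83.3] jaw [ 0.088 -0.996  0.004] -85.0 x [ 0.003 -0.004 -1.   ] w 42.2
iron_quoin_mid 0.86 [328. 254.] [621.3 -22.6  15. ]
iron_quoin_mid 0.43 [327. 347.] [556.  -27.5  15. ]
```

View pics/w5c.png

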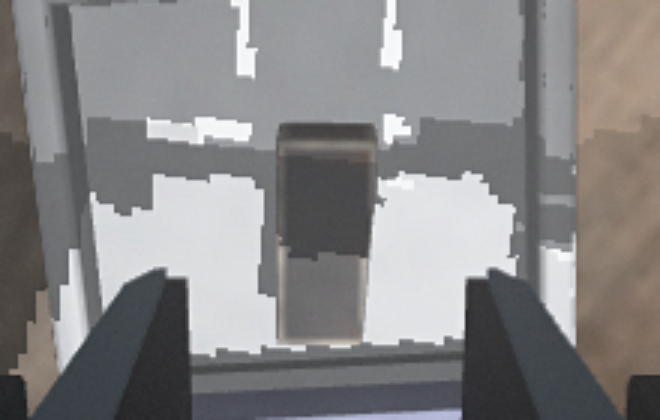

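The quoin is centred and square between the fingers, at crop (322,240). I grip it.

{"fn": "drive_tool", "kwargs": {"plan": [[0,0,0,1.5,1,-35,42],[0,0,0,1.5,1,-60,42],[0,0,0,1.5,1,-72,42],[0,0,0,1.5,1,-72,42],[0,0,0,1.5,1,-72,15],[0,0,0,1.5,1,-72,15],[0,0,0,1.5,1,-72,15],[0,0,0,1.5,1,-72,15],[0,0,0,1.5,1,-40,15],[0,0,0,1.5,1,5,15]], "grip_force": 20}}

```text
time_s: 9.28
ee_pos: [618.4, -22.3, 88.2]
ee_rot: [5.5, 89.8, -79.5]
force: [-0.5, -0.1, 0.1]
gripper_width: 20.4
```

{"fn": "drive_tool", "kwargs": {"plan": [[0,0,0,-11,-50,0,15],[0,0,0,-23,-108,0,15],[0,0,0,-35,-165,0,15],[0,0,0,-48,-220,0,15],[0,0,0,-60,-275,0,15],[0,0,0,-65,-300,0,15],[0,0,0,-65,-300,0,15],[0,0,0,-65,-300,0,15]]}}

```text
time_s: 10.28
ee_pos: [553.3, -321.3, 87.8]
ee_rot: [-8.5, 89.9, -93.5]
force: [-0.6, -1.2, -0.9]
gripper_width: 20.5
```

{"fn": "drive_tool", "kwargs": {"plan": [[0,0,0,0,0,-35,15],[0,0,0,0,0,-62,15],[0,0,0,0,0,-71.5,15],[0,0,0,0,0,-71.5,15],[0,0,0,0,0,-71.5,42],[0,0,0,0,0,-71.5,42],[0,0,0,0,0,-71.5,42],[0,0,0,0,0,-30,42],[0,0,0,0,0,30,42],[0,0,0,0,0,80,91]]}}

```text
time_s: 11.52
ee_pos: [553.5, -321.5, 170.2]
ee_rot: [17.1, 89.8, -68.0]
force: [-0.8, 0.6, -0.3]
gripper_width: 49.3
```

{"fn": "drive_tool", "kwargs": {"plan": [[0,0,93,0,50,0,91],[0,0,93,1,105,0,91],[0,0,93,2,160,0,91],[0,0,93,3,215,0,91],[0,0,93,4,265,0,91],[0,0,93,5,294,-40,91],[0,0,93,5,294,-60,91],[0,0,93,5,294,-60,91],[0,0,93,5,294,-60,91],[0,0,93,5,294,-60,91]]}}

```text
time_s: 12.78
ee_pos: [558.5, -27.6, 110.2]
ee_rot: [16.7, 89.8, 24.5]
force: [0.1, -0.5, -0.4]
gripper_width: 91.0
```

```bash
python3 look.py w6 h_block_mid:19 rack:0; python3 - <<'E'
from h import *
im=grab_frame("scene")[...,::-1]; a=cv2.resize(im[170:400,170:470],(600,460),interpolation=cv2.INTER_CUBIC)
C=cam("scene")
for l in ("wood_strip_mid","iron_quoin_mid"):
    for r in place_of("scene",l)[:2]:
        uv=np.array(r["location"])*[640,480]; print(l,round(r["p"],2),uv.round(),to_plane(C,uv,19)[0].round(1))
w=cv2.imread("pics/w6.png"); cv2.imwrite("pics/c6.png",np.hstack([a[:, 200:],cv2.resize(w[100:400,140:500],(400,460))]))
E
```

```text
12.775 [558.5 -27.6 110.2] jaw [0.991 0.137 0.003] 7.9 x [ 0.003  0.001 -1.   ] w 91.0
h_block_mid 0.94 [237. 402.] [ 505.4 -159.3   19. ]
h_block_mid 0.69 [316.  27.] [532.9 108.5  19. ]
h_block_mid 0.58 [328. 249.] [558.8 -27.2  19. ]
wood_strip_mid 0.89 [391. 354.] [ 478.7 -303.    19. ]
iron_quoin_mid 0.73 [422. 334.] [ 556.2 -321.1   19. ]
```

View pics/c6.png

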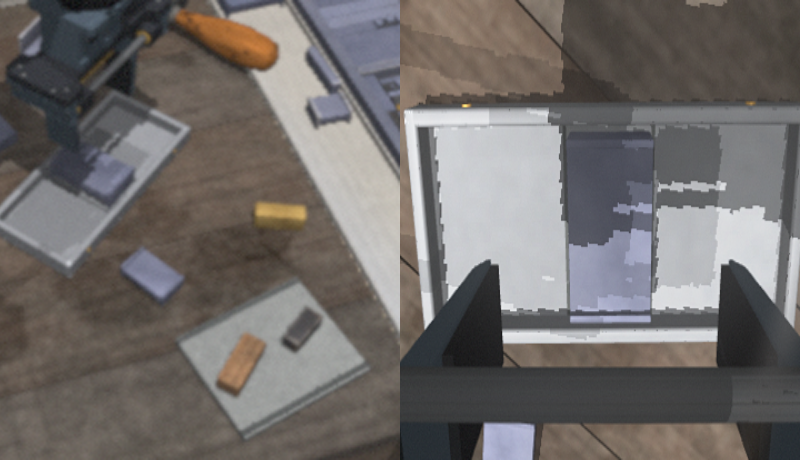

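The strip and quoin both lie on the board at scene crop (242,363) and (303,328). The H block is centred and square under the jaw. I grip it across its web.

{"fn": "drive_tool", "kwargs": {"plan": [[0,0,0,0,0.5,-45,80],[0,0,0,0,0.5,-85,80],[0,0,0,0,0.5,-99,80],[0,0,0,0,0.5,-99,80],[0,0,0,0,0.5,-99,45],[0,0,0,0,0.5,-99,45],[0,0,0,0,0.5,-99,45],[0,0,0,0,0.5,-99,45],[0,0,0,0,0.5,-99,45]], "grip_force": 35}}

```text
time_s: 14.2
ee_pos: [559.0, -27.2, 12.0]
ee_rot: [7.9, 89.7, 15.8]
force: [-0.6, -0.3, 6.2]
gripper_width: 49.9
```

{"fn": "drive_tool", "kwargs": {"plan": [[0,0,0,0,0,20,45],[0,0,0,0,0,60,45],[0,0,0,0,0,110,45],[0,0,0,-15,35,130,45],[0,0,0,-35,80,130,45],[0,0,0,-55,130,130,45],[0,0,0,-75,175,130,45],[0,0,0,-83,192,130,45],[0,0,0,-83,192,130,45]]}}

```text
time_s: 15.32
ee_pos: [475.4, 165.3, 141.7]
ee_rot: [-0.1, 89.8, 8.0]
force: [-0.2, -0.4, -2.0]
gripper_width: 49.9
```

```bash
python3 look.py w7 small_galley:0
```

```text
15.325 [475.4 165.3 141.7] jaw [0.99  0.14  0.004] 8.1 x [ 0.004  0.001 -1.   ] w 49.9
small_galley 0.86 [340. 129.] [473.9 245.5   0. ]
```

View pics/w7.png

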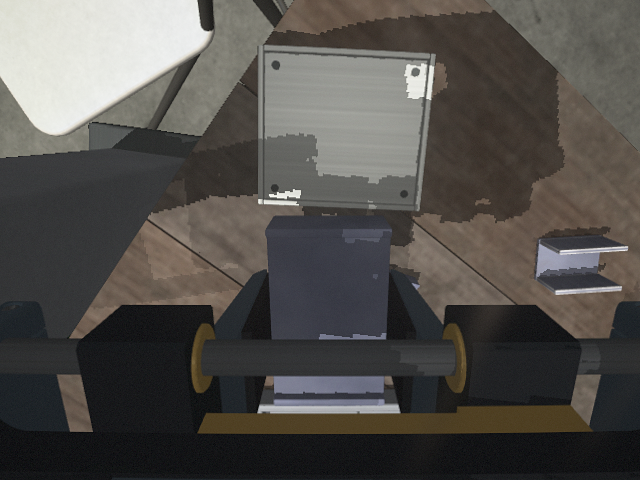

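```bash
python3 - <<'E'
from h import *
C=cam("wrist")
for pts,z in (([(259,45),(435,54),(418,210),(259,203)],12),([(276,65),(415,72),(404,194),(275,188)],5)):
    P=to_plane(C,pts,z)[:,:2]; print(P.round(0).tolist(),P.mean(0).round(1),[np.degrees(np.arctan2(*(b-a)[::-1])).round(1) for a,b in ((P[0],P[1]),(P[3],P[2]),(P[3],P[0]),(P[2],P[1]))],[np.linalg.norm(b-a).round() for a,b in ((P[0],P[1]),(P[3],P[2]),(P[3],P[0]),(P[2],P[1]))])
E
```

```text
[[411.0, 292.0], [533.0, 303.0], [542.0, 193.0], [421.0, 182.0]] [476.8 242.5] [np.float64(5.3), np.float64(5.3), np.float64(95.3), np.float64(95.1)] [np.float64(122.0), np.float64(122.0), np.float64(110.0), np.float64(110.0)]
[[423.0, 281.0], [522.0, 291.0], [531.0, 203.0], [431.0, 194.0]] [476.9 242.2] [np.float64(5.3), np.float64(5.2), np.float64(95.5), np.float64(95.6)] [np.float64(100.0), np.float64(100.0), np.float64(88.0), np.float64(88.0)]
```

{"fn": "drive_tool", "kwargs": {"plan": [[0,0,-2.8,1,45,0,45],[0,0,-2.8,1.5,77,-20,45],[0,0,-2.8,1.5,77,-65,45],[0,0,-2.8,1.5,77,-105,45],[0,0,-2.8,1.5,77,-122,45],[0,0,-2.8,1.5,77,-130,45],[0,0,-2.8,1.5,77,-130,45],[0,0,-2.8,1.5,77,-130,45]]}}

```text
time_s: 16.42
ee_pos: [478.8, 240.8, 12.4]
ee_rot: [2.9, 89.7, 8.0]
force: [0.2, 0.3, -2.4]
gripper_width: 49.8
```

{"fn": "drive_tool", "kwargs": {"plan": [[0,0,0,-1,1,-1.5,45],[0,0,0,-1,1,-1.5,45],[0,0,0,-1,1,-1.5,68],[0,0,0,-1,1,-1.5,68],[0,0,0,-1,1,-1.5,68],[0,0,0,-1,1,30,68],[0,0,0,-1,1,80,60],[0,0,0,-1,-30,120,46],[0,0,0,-1,-70,120,46],[0,0,0,-1,-80,120,46]]}}

```text
time_s: 17.68
ee_pos: [477.6, 159.3, 132.9]
ee_rot: [3.1, 89.6, 8.1]
force: [0.4, 0.9, 0.0]
gripper_width: 46.3
```

```bash
python3 look.py w8 h_block_mid:18 small_galley:0
```

```text
17.675 [477.6 159.3 132.9] jaw [0.996 0.086 0.007] 5.0 x [ 0.007  0.001 -1.   ] w 46.3
h_block_mid 0.84 [340. 122.] [479.4 243.9  18. ]
h_block_mid 0.8 [388. 301.] [528.8 114.4  18. ]
```

View pics/w8.png

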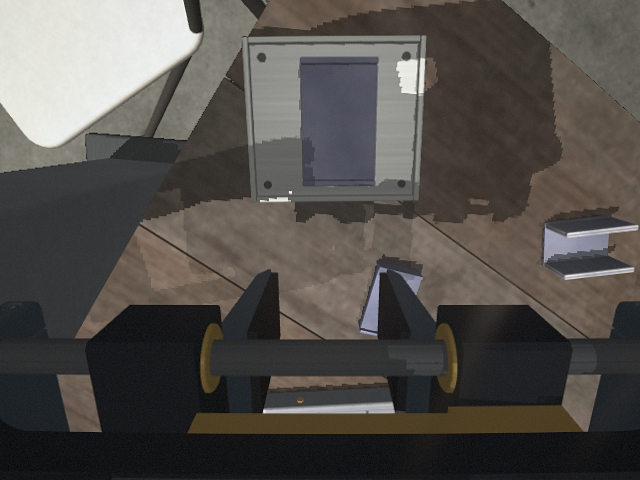

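The H block lies flat and square in the middle of the galley, at picture (339,121), released. Next is the quoin on the board.

{"fn": "drive_tool", "kwargs": {"plan": [[0,0,-90,6,-40,0,46],[0,0,-90,14,-90,0,46],[0,0,-90,23,-145,0,46],[0,0,-90,32,-200,0,46],[0,0,-90,41,-255,0,46],[0,0,-90,50,-310,0,46],[0,0,-90,58,-365,0,46],[0,0,-90,67,-420,0,46],[0,0,-90,75,-470,0,42],[0,0,-90,76,-481,-10,42]]}}

```text
time_s: 19.08
ee_pos: [555.4, -322.3, 121.4]
ee_rot: [20.3, 89.6, -64.8]
force: [0.5, 0.8, 0.6]
gripper_width: 41.9
```

{"fn": "drive_tool", "kwargs": {"plan": [[0,0,0,-2,1,-20,42],[0,0,0,-2,1,-40,42],[0,0,0,-2,1,-40,42]]}}

```text
time_s: 19.45
ee_pos: [552.5, -319.0, 78.9]
ee_rot: [-35.0, 89.8, -120.0]
force: [0.1, 0.8, -0.3]
gripper_width: 42.2
```

```bash
python3 look.py w9 iron_quoin_mid:19 wood_strip_mid:19;python3 -c "
import cv2; cv2.imwrite('pics/w9c.png',cv2.resize(cv2.imread('pics/w9.png')[150:400,170:490],None,fx=1.8,fy=1.8))"
```

```text
19.45 [ 552.5 -319.    78.9] jaw [ 0.087 -0.996  0.003] -85.0 x [-0.002 -0.003 -1.   ] w 42.2
iron_quoin_mid 0.56 [330. 262.] [ 553.6 -319.5   19. ]
wood_strip_mid 0.94 [289. 363.] [ 481.2 -299.    19. ]
```

View pics/w9c.png

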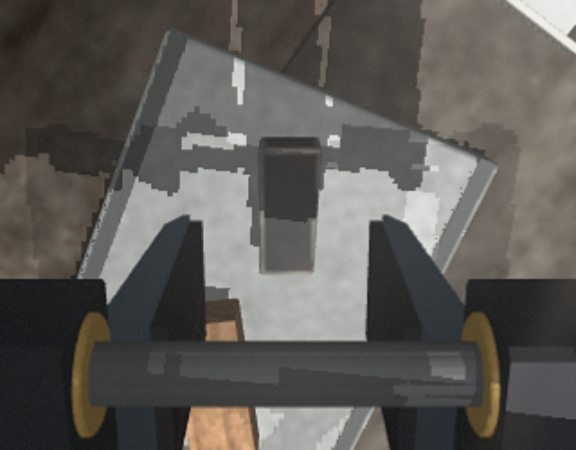

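The quoin sits square between the fingers at crop (289,205), and the strip is clear of them. I grip it.

{"fn": "drive_tool", "kwargs": {"plan": [[0,0,0,0.8,-1.5,-35,42],[0,0,0,0.8,-1.5,-55,42],[0,0,0,0.8,-1.5,-63,42],[0,0,0,0.8,-1.5,-63,42],[0,0,0,0.8,-1.5,-63,15],[0,0,0,0.8,-1.5,-63,15],[0,0,0,0.8,-1.5,-63,15],[0,0,0,0.8,-1.5,-63,15],[0,0,0,0.8,-1.5,-30,15],[0,0,0,0.8,-1.5,10,15]], "grip_force": 20}}

```text
time_s: 20.85
ee_pos: [554.1, -321.8, 91.4]
ee_rot: [6.3, 89.7, -78.7]
force: [0.0, -0.6, 0.2]
gripper_width: 20.4
```

{"fn": "drive_tool", "kwargs": {"plan": [[0,0,0,11,50,0,15],[0,0,0,23,108,0,15],[0,0,0,35,165,0,15],[0,0,0,48,220,0,15],[0,0,0,60,275,0,15],[0,0,0,65,299.5,0,15],[0,0,0,65,299.5,0,15],[0,0,0,65,299.5,0,15]]}}

```text
time_s: 21.85
ee_pos: [618.7, -23.1, 91.2]
ee_rot: [-2.3, 89.7, -87.4]
force: [0.5, -0.1, -1.5]
gripper_width: 20.5
```

{"fn": "drive_tool", "kwargs": {"plan": [[0,0,0,0.3,0.8,-40,15],[0,0,0,0.3,0.8,-68,15],[0,0,0,0.3,0.8,-79,15],[0,0,0,0.3,0.8,-79,15],[0,0,0,0.3,0.8,-79,15],[0,0,0,0.3,0.8,-79,42],[0,0,0,0.3,0.8,-79,42],[0,0,0,0.3,0.8,-79,42],[0,0,0,0.3,0.8,-35,42],[0,0,0,0.3,0.8,10,46]]}}

```text
time_s: 23.1
ee_pos: [618.6, -22.1, 101.5]
ee_rot: [-19.6, 89.7, -104.7]
force: [0.9, -0.5, 0.5]
gripper_width: 45.3
```

{"fn": "drive_tool", "kwargs": {"plan": [[0,0,6.5,-22,-45,0,46],[0,0,6.5,-48,-100,0,46],[0,0,6.5,-75,-155,0,46],[0,0,6.5,-102,-210,0,46],[0,0,6.5,-128,-262,0,46],[0,0,6.5,-136,-278.5,-10,46],[0,0,6.5,-136,-278.5,-20,46],[0,0,6.5,-136,-278.5,-20,46]]}}

```text
time_s: 24.1
ee_pos: [482.5, -298.9, 80.2]
ee_rot: [-52.3, 89.7, -130.8]
force: [0.5, 0.0, -0.7]
gripper_width: 46.0
```

```bash
python3 look.py w10 wood_strip_mid:19;python3 -c "
import cv2; cv2.imwrite('pics/w10c.png',cv2.resize(cv2.imread('pics/w10.png')[150:400,170:490],None,fx=1.8,fy=1.8))"
```

```text
24.1 [ 482.5 -298.9   80.2] jaw [ 0.2   -0.98   0.003] -78.5 x [-0.003 -0.003 -1.   ] w 46.0
wood_strip_mid 0.88 [328. 265.] [ 481.2 -298.8   19. ]
```

View pics/w10c.png

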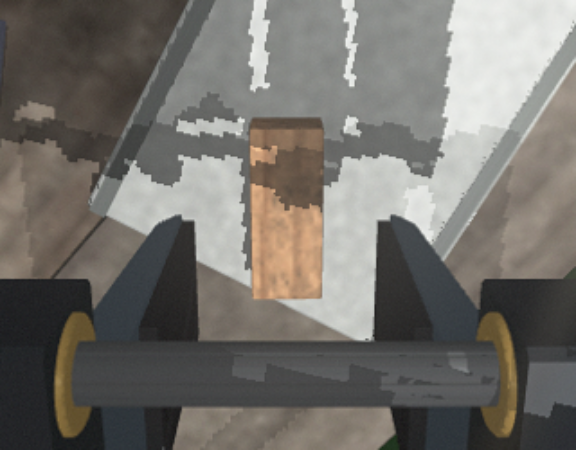

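The strip is square between the fingers at crop (287,210). I grip it.

{"fn": "drive_tool", "kwargs": {"plan": [[0,0,0,0,-0.5,-35,46],[0,0,0,0,-0.5,-56,46],[0,0,0,0,-0.5,-64,46],[0,0,0,0,-0.5,-64,46],[0,0,0,0,-0.5,-64,20],[0,0,0,0,-0.5,-64,20],[0,0,0,0,-0.5,-64,20],[0,0,0,0,-0.5,-64,20],[0,0,0,0,-0.5,-30,20],[0,0,0,0,-0.5,10,20]], "grip_force": 15}}

```text
time_s: 25.45
ee_pos: [482.6, -299.3, 91.2]
ee_rot: [-54.8, 89.7, -133.3]
force: [-0.1, -0.7, -0.8]
gripper_width: 23.6
```

{"fn": "drive_tool", "kwargs": {"plan": [[0,0,0,3,45,0,20],[0,0,0,7,100,0,20],[0,0,0,11,155,0,20],[0,0,0,14,210,0,20],[0,0,0,17,250,0,20],[0,0,0,17,257.7,0,20],[0,0,0,17,257.7,0,20],[0,0,0,17,257.7,0,20]]}}

```text
time_s: 26.45
ee_pos: [499.6, -42.7, 91.1]
ee_rot: [-52.8, 89.7, -131.3]
force: [0.3, 0.3, -0.6]
gripper_width: 24.0
```

{"fn": "drive_tool", "kwargs": {"plan": [[0,0,0,0,0.8,-40,20],[0,0,0,0,0.8,-68,20],[0,0,0,0,0.8,-78.5,20],[0,0,0,0,0.8,-78.5,20],[0,0,0,0,0.8,-78.5,20],[0,0,0,0,0.8,-78.5,46],[0,0,0,0,0.8,-78.5,46],[0,0,0,0,0.8,-78.5,46],[0,0,0,0,0.8,-35,46],[0,0,0,0,0.8,10,46]]}}

```text
time_s: 27.7
ee_pos: [499.1, -41.8, 101.7]
ee_rot: [-65.5, 89.6, -144.0]
force: [1.5, -0.0, -0.7]
gripper_width: 45.9
```

Now I move back to the same viewing pose used at the start, (560,-54,214) with the jaw along x, and compare before and after.

{"fn": "drive_tool", "kwargs": {"plan": [[0,0,78.5,0,0,50,60],[0,0,78.5,20,0,90,91],[0,0,78.5,61,-12,112,91],[0,0,78.5,61,-12,112,91],[0,0,78.5,61,-12,112,91],[0,0,78.5,61,-12,112,91],[0,0,78.5,61,-12,112,91],[0,0,78.5,61,-12,112,91],[0,0,78.5,61,-12,112,91],[0,0,78.5,61,-12,112,91]]}}

```text
time_s: 28.95
ee_pos: [560.0, -53.7, 213.7]
ee_rot: [-66.2, 89.6, -66.2]
force: [0.2, 0.8, -0.4]
gripper_width: 91.1
```

```bash
python3 look.py w11 wood_strip_mid:15 iron_quoin_mid:15; python3 - <<'E'
from h import *
C=cam("scene"); im=grab_frame("scene")[...,::-1]
for l,z in (("h_block_mid",18),("small_galley",0),("u_piece",0),("brass_block",0)):
    for r in place_of("scene",l)[:3]:
        uv=np.array(r["location"])*[640,480]; print(l,round(r["p"],2),uv.round(),to_plane(C,uv,z)[0].round(1))
w=cv2.imread("pics/w11.png")[80:280,180:480]; a=cv2.resize(w,None,fx=1.9,fy=1.9,interpolation=cv2.INTER_CUBIC); b=im[170:320,170:470]
b=cv2.resize(cv2.imread("pics/w2.png")[80:280,180:480],None,fx=1.2,fy=1.2)
cv2.imwrite("pics/f.png",np.vstack([cv2.resize(a,(450,300)),cv2.resize(b,(450,300))]))
E
```

```text
28.95 [560.  -53.7 213.7] jaw [ 1.    -0.     0.003] -0.0 x [ 0.003 -0.006 -1.   ] w 91.1
wood_strip_mid 0.8 [261. 204.] [497.8 -42.5  15. ]
iron_quoin_mid 0.73 [387. 186.] [615.3 -26.1  15. ]
h_block_mid 0.95 [212. 218.] [475.3 236.2  18. ]
h_block_mid 0.75 [342. 308.] [ 495.  -162.3   18. ]
small_galley 0.62 [211. 219.] [480.8 251.2   0. ]
u_piece 0.79 [291. 193.] [679.3 176.    0. ]
u_piece 0.44 [405. 348.] [ 518.2 -309.8    0. ]
brass_block 0.82 [412. 285.] [ 653.9 -226.2    0. ]
```

View pics/f.png

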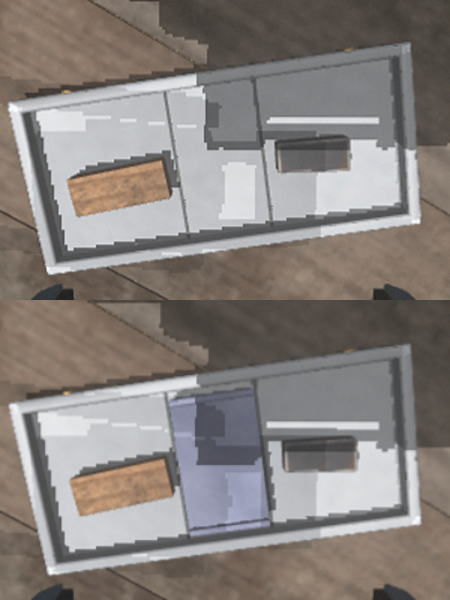

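The strip is about 2 mm and the quoin about 5 mm from their old spots, both flat and aligned with the rack. The network's brass reading moved by a few pixels, so I check that against the raw images before handing in.

```bash
python3 - <<'E'
from h import *
a=cv2.imread("pics/scene0.png"); b=grab_frame("scene")[...,::-1].copy()
for n,(x0,y0,x1,y1) in dict(brass=(385,262,432,297),).items():
    for i in (a,b):
        h=cv2.cvtColor(i[y0:y1,x0:x1],cv2.COLOR_BGR2HSV); m=(h[...,1]>130)&(h[...,0]>12)&(h[...,0]<35); ys,xs=np.nonzero(m); print(n,m.sum(),xs.mean()+x0,ys.mean()+y0)
g=cv2.cvtColor(a,6)[180:208,272:300]; r=cv2.matchTemplate(cv2.cvtColor(b,6)[170:218,262:310],g,cv2.TM_CCOEFF_NORMED); print("u shift",np.array(cv2.minMaxLoc(r)[3])-10,r.max())
E
```

```text
brass 35 409.1714285714286 276.1142857142857
brass 24 408.5416666666667 276.0416666666667
u shift [10 10] 0.6240334
```

```bash
python3 -c "
from workcell import env; print(env.job_done())"
```

```text
the job is handed in; nothing more can be done
None
```

The job is handed in at about 29 s of robot time; no verdict is reported. I moved the wooden strip and the iron quoin to the grey board, set the H block in the galley, then put the strip and quoin back in the rack.

**What the last checks showed**
- **H block:** the wrist picture showed it flat, square and released in the galley, about 2 mm off centre.
- **Strip and quoin:** comparing before and after from the same viewing pose, the strip is about 2 mm from its start. The quoin is about 5 mm from its start. Both lie flat and in the direction they came from, inside the 15 mm limit.
- **Gripper:** it was empty, open and about 214 mm above the table at hand-in.

**Checks that disagreed or failed**
- **Brass block:** the network's position drifted about 12 mm between scene pictures. A colour check on the raw images put it within 1 pixel of its start, so I take the drift as noise.
- **U piece:** its image-match check was inconclusive, with a weak score of 0.62 and the best match at the edge of the search window. The gripper partly blocked it in the first picture. The network put it 6–9 mm from its starting estimate, and the arm never went near it.

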